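# Index the turntable organiser to the washed cup and slide the cup home

### The arm

A 6-joint arm with a two-finger parallel gripper is mounted at the origin on the work surface. World frame = base frame: x ahead of the robot, y to its left, z up, the work surface at z = 0. Lengths are in m, angles in rad, forces in N, time in s.
With the tool pointing down it reaches from about 0.325 to 0.85 m from the base axis. Payload 4.4 kg.
Tool frame: the origin (TCP) lies on the centre line of the jaws, within the pads' length; the fingertips stand 11 mm ahead of it and the grasp point (between the pads) lies 8 mm behind it (tip_extent is the distance from the TCP to the fingertips, in m); x points along the fingers, y is the direction in which the jaws open and shut, and the axes are right-handed (so a half turn about x gives the same grasp; the last joint's range is limited). The gripper opens to 94 mm and grips with 3 to 60 N. Pads are 16 mm wide; open, the fingers measure 119 mm over their backs; the gripper's body (75 mm by 177 mm) begins 78 mm behind the grasp point.
Start: joints at [1.141, 0.207, 1.542, -0, 1.393, -0.15], TCP at [0.159, 0.553, 0.216] pointing down, gripper open.
Joint ranges: [-2.73, 2.73], [-0.86, 2.22], [0.23, 2.46], [-1.11, 4.25], [0.08, 2.63], [-2.82, 2.82]. Speed limits (rad/s): [2.79, 2.79, 3.14, 3.14, 3.14, 3.14].

### API

Orientations are given as a rotation vector (axis times angle).
In Python, from station import * gives the robot as it stands.
- The arm moves only by the tool apply_moves, never from a script. Its argument "targets" is a list of rows, each a list of 3 entries, a list of its own where there are three numbers: the shift along the tool's x, y, z in cm, then the turn about the tool's x in degrees, then the closure, from 0 (fully open) to 1 (shut). In form: [[[tx, ty, tz], twist, gripper], ...]. A call has 1 to 12 rows; each row shifts and turns the commanded pose from where the row before left it, along the tool's axes as they then stand; what a row does not reach is not made up. A row lasts 1/12 s, in which the tool goes at most 41.7 mm and 7.16 degrees, less where a joint would pass 70% of its speed; a pose out of reach is approached as far as the arm can. A call with a gripper value outside its range is refused whole. The fingers move at their own pace and stop on an object; the grip force is fixed at half the most. Time passes only in rows, so rows that do not move let the fingers close. It gives the time, the measured TCP pose, the force and the opening at its end, in the units of the state.
- get_state(): the state, without advancing time (a new reading comes with each control period).
- capture(name): name is "scene" or "side" or "wrist"; returns (picture, depth): 384x512x3 uint8, red, green, blue; 384x512 float32, m along the optical axis (not along the pixel's ray), 0 where there is no reading.
- camera_params(name): a dict with "K" (3x3 intrinsics, pixels), "dist" ([k1, k2, p1, p2, k3] as OpenCV has them; the pictures are not rectified), "T" (4x4, takes a point from camera to world coordinates); the wrist camera has in their place "hand_eye" (4x4, takes a point from camera to tool coordinates, whose origin is the TCP and whose axes are the tool frame's). Camera axes: x right, y up, looking along -z (the intrinsics and any distortion apply to the point x, -y, -z); pixel columns grow to the right and rows downward; lengths in m; the calibration is good to about 2 mm. A picture is of the moment at which its call begins: read the wrist's pose just before it. camera_params takes no time and is no camera call.
- sign_off(): hands the job in, once; it reports no verdict.
The state is a dict: "t": time; "joint_pos": joint angles; "joint_vel": joint speeds; "joint_efforts": joint torques, N m; "eef_pos": TCP position; "orientation": TCP orientation; "contact_force": force on the tool from outside, world axes, zero at the start; "torque": the same for the moment, N m; "grip_width": finger opening in m.
Only numpy, scipy, OpenCV 4.12 (cv2) and the standard library are available. Lean on these libraries where they do the work, as an engineer would, in place of code of your own. Each camera call takes 0.05 s, during which the arm holds its last target.

### The job

The orange cup has been left on one of the two wooden ledges of the turntable organiser. Pull up the red index ring, turn the turntable so that its empty bay faces the ledge with the cup, and let the ring drop so that the turntable is locked there; only then slide the cup, without lifting or tipping it, off the ledge and fully home in the bay against its back stop. Leave the jar on the other ledge and the pliers and nut driver where they are.

Things in the scene. Friction and masses are not known exactly. Their poses are not given: they have to be found in the camera images.
- organiser: Fixed foot of the organiser with two flat wooden ledges, 60 deg to the left and right of its -x direction. Origin on the turntable's vertical axis at bench height; x points away from the robot at yaw 0, y left, z up. The orange cup stands on one ledge, the glass jar on the other; which is which changes.
- ledge_left (a point): Middle of the top of the left ledge (organiser y > 0), 26 mm above the bench, 203 mm from the axis. The board is 100 mm wide, runs radially from 144.5 to 262.5 mm from the axis and has no rim.
- ledge_right (a point): The same point on the right ledge (organiser y < 0), a mirror image of the left one.
- turntable (a joint): Angle of the white turntable, rad, counter-clockwise from above positive. At 0 the empty bay points along the organiser's -x. Notches: -1.047 (bay faces left ledge), 0 (start, play 0.03 either way), +1.047 (bay faces right ledge); end stops +-1.4. With the ring up it turns about the organiser's axis against 0.06 N m of friction.
- ring_bar (a point): Centre of the top bar of the red rectangular pull ring, on the axis, 134 mm above the bench when locked. Its frame turns with the turntable. The bar is 60 mm long (its x, in line with the bay, which lies towards -x), 14 mm thick (y), 12 mm high; 17 mm of open window below it. Grip from above, fingers closing along y; turning the bar turns the turntable.
- index_ring (a joint): Height of the red spring ring above its locked position, m: 0 = pin fully in a notch, 0.014 = top stop. The pin clears the notches above 0.010. Spring and weight pull it down with 4 N at 0, 7 N at the top. Let go within 0.06 rad of a notch, the round pin drops in; elsewhere it rests on the rim at about 0.010, not locked.
- bay (a point): Centre of the empty bay's floor (orange patch), where the cup's underside centre belongs: 93 mm from the axis, 25 mm above the bench; frame turns with the turntable, x towards the axis. Open outwards; fences 22 mm high stand 39 mm either side, flaring to 50 mm at 127 mm from the axis. Flat back stop 58 mm from the axis: at rest against it the cup's centre is 92 mm from the axis.
- hub_top (a point): Top of the white hub (68 mm diameter), on the axis 85 mm above the bench. Around it five fixed blue cups (68 mm diameter, tops 95 mm above the bench) stand 93 mm from the axis, 60 deg apart, on the turntable (280 mm diameter, top 25 mm above the bench) and turn with it.
- cup: Loose orange plastic cup, about 160 g, 70 mm high, open on top; origin at the centre of its underside. Round wall 68 mm in diameter up to 30 mm, 62 mm above 36 mm: push it low, 10 to 30 mm above its foot. Stands upright on one ledge, about 205 mm from the axis; going in, it steps down 1 mm onto the turntable across a 4 mm gap.
- jar: Glass jar with steel clip-on lid snapped shut, 70 mm diameter, 105 mm high, about 420 g, origin at the centre of its underside. Stands on the ledge without the cup and stays there.
- pliers: Blue-grip pliers lying on the bench left of the organiser, about 175 mm long and 14 mm high, origin near the middle at bench height. Not to be moved.
- nut_driver: Silver steel nut driver with black handle lying on the bench right of the organiser, 200 mm long, 28 mm high, origin at its middle at bench height. Not to be moved.

How it is judged:
By the outcome, as a careful person would: the job done as asked, in the order asked, and still so for the second after the job is handed in, with the robot touching nothing.
It also fails if it takes over 48 s, if anything falls off the work surface, if the arm or the gripper's body presses on something with over 40 N, if the wrist force passes 120 N, or if a joint passes its speed limit or range.

## Working session

There is one attempt and no reset: what is moved stays moved. The work goes in short steps, Python scripts to look and compute and a tool call to move; the robot and the scene stay as the last step left them, time stands still between calls to the robot, and variables do not carry over. Pictures are saved under pics/ and viewed, and the job is handed in when it is done.

Besides the shell and the picture viewer there is one more tool, called after "Call:" by a JSON object that holds its "api" and its "payload", one argument or row to a line. apply_moves: Moves the arm, as the interface text tells. Its arguments: {"type":"object","properties":{"targets":{"type":"array","items":{"type":"array"}}},"required":["targets"]}

```bash
ls; mkdir -p pics
python3 - <<'E'
from station import *
import cv2, numpy as np
np.set_printoptions(precision=4,suppress=True)
print(get_state())
for n in ("scene","side","wrist"):
    p,d=capture(n); cv2.imwrite(f"pics/{n}0.png",p[:,:,::-1]); np.save(f"pics/{n}0d.npy",d)
    print(n,camera_params(n), (d>0).mean())
E
```

```text
pics
{'t': 0.0, 'joint_pos': array([ 1.1405,  0.2074,  1.5429, -0.    ,  1.3935, -0.1505]), 'joint_vel': array([ 0.0007,  0.0006, -0.0005,  0.0006, -0.0017,  0.0012]), 'joint_efforts': array([  0.0019, -37.0877, -28.1423,   0.0701,   0.0362,  -0.0002]), 'eef_pos': array([0.1585, 0.5519, 0.2153]), 'orientation': array([ 0.2179,  1.5603, -0.2213]), 'contact_force': array([-0.2119, -0.4988,  0.2755]), 'torque': array([-0.012 ,  0.0651, -0.0535]), 'grip_width': 0.09384901793421031}
scene {'K': array([[417.1089,   0.    , 255.8252],
       [  0.    , 417.1089, 187.888 ],
       [  0.    ,   0.    ,   1.    ]]), 'dist': array([-0.1025,  0.    ,  0.    ,  0.    ,  0.    ]), 'T': array([[ 0.7549, -0.3603,  0.548 ,  1.3453],
       [ 0.6559,  0.4185, -0.6283, -0.9337],
       [-0.0029,  0.8337,  0.5522,  0.9229],
       [ 0.    ,  0.    ,  0.    ,  1.    ]])} 0.9911092122395834
side {'K': array([[445.3038,   0.    , 258.3036],
       [  0.    , 445.3038, 190.0932],
       [  0.    ,   0.    ,   1.    ]]), 'dist': array([-0.1763,  0.    ,  0.    ,  0.    ,  0.    ]), 'T': array([[-0.9807,  0.1055, -0.1647,  0.2999],
       [-0.1954, -0.4901,  0.8495,  1.3384],
       [ 0.0089,  0.8652,  0.5013,  0.9075],
       [ 0.    ,  0.    ,  0.    ,  1.    ]])} 0.9935811360677084
wrist {'K': array([[264.4908,   0.    , 260.3709],
       [  0.    , 264.4908, 193.8993],
       [  0.    ,   0.    ,   1.    ]]), 'dist': array([-0.0099,  0.    ,  0.    ,  0.    ,  0.    ]), 'hand_eye': array([[ 0.0001,  0.2502, -0.9682, -0.1692],
       [ 1.    ,  0.0007,  0.0003,  0.0004],
       [ 0.0007, -0.9682, -0.2502, -0.0726],
       [ 0.    ,  0.    ,  0.    ,  1.    ]])} 0.9959818522135416
```

View pics/scene0.png

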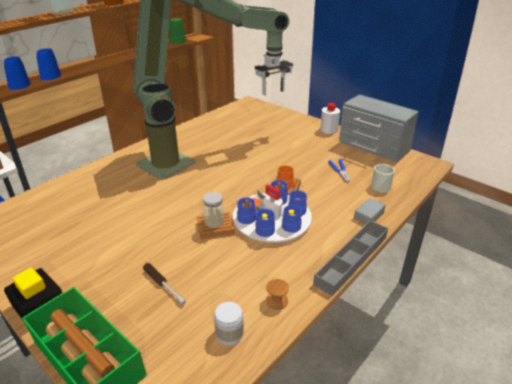

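View pics/side0.png

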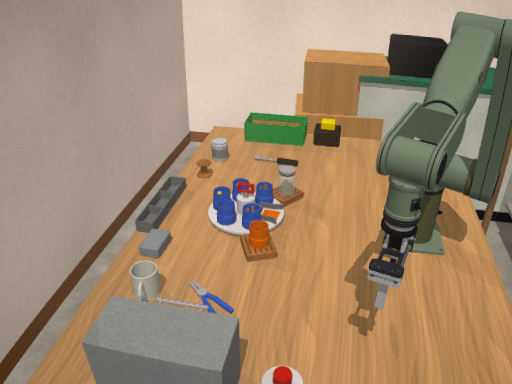

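View pics/wrist0.png

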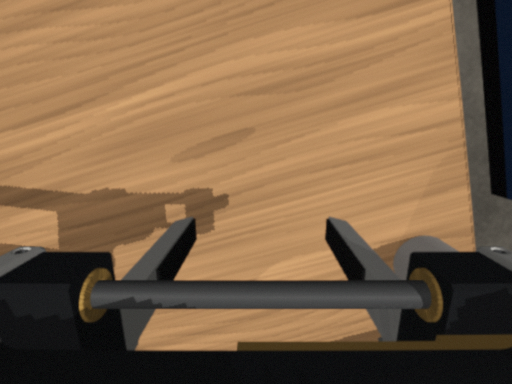

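```bash
cat > h.py <<'E'
import cv2, numpy as np
from station import *
from scipy.spatial.transform import Rotation as R
np.set_printoptions(precision=4,suppress=True)
def cloud(n,p,d,T=None):
    c=camera_params(n)
    if T is None: T=c["T"]
    v,u=np.mgrid[0:384,0:512]
    uv=cv2.undistortPoints(np.stack([u.ravel(),v.ravel()],1).astype(np.float32)[:,None],c["K"],c["dist"])[:,0].reshape(384,512,2)
    P=np.stack([uv[...,0]*d,-uv[...,1]*d,-d],-1)
    return P@T[:3,:3].T+T[:3,3]
def tcpT(s):
    T=np.eye(4);T[:3,:3]=R.from_rotvec(s["orientation"]).as_matrix();T[:3,3]=s["eef_pos"];return T
def circ(xy):
    from scipy.optimize import least_squares
    f=lambda q:np.hypot(xy[:,0]-q[0],xy[:,1]-q[1])-q[2]
    return least_squares(f,[*xy.mean(0),.1],loss='soft_l1',f_scale=.003).x
E
python3 - <<'E'
from h import *
for n in ("scene","side"):
    p=cv2.imread(f"pics/{n}0.png"); d=np.load(f"pics/{n}0d.npy"); P=cloud(n,p,d)
    hsv=cv2.cvtColor(p,cv2.COLOR_BGR2HSV); h,s,v=[hsv[...,i].astype(int) for i in range(3)]
    reg=(P[...,0]>.2)&(P[...,0]<.9)&(P[...,1]>-.35)&(P[...,1]<.4)
    def rep(name,m):
        m=m&reg; num,l,st,ce=cv2.connectedComponentsWithStats(m.astype(np.uint8))
        for i in range(1,num):
            if st[i,4]>12: q=P[l==i]; print(n,name,st[i,4],ce[i],"med",np.median(q,0),"min",q.min(0),"max",q.max(0))
    red=((h<4)|(h>174))&(s>170)&(v>90)
    rep("red",red)
    rep("orange",(h>=5)&(h<14)&(s>205)&(v>150)&(P[...,2]>.015))
    rep("blue",(h>105)&(h<125)&(s>150)&(P[...,2]>.08))
    rep("bluelow",(h>105)&(h<125)&(s>150)&(P[...,2]<.02))
    w=(s<60)&(v>150)&reg&(abs(P[...,2]-.025)<.006)
    q=P[w][:,:2]; print(n,"white",len(q),q.mean(0),q.min(0),q.max(0))
    rep("jar",(s<80)&(P[...,2]>.115)&(P[...,2]<.15))
    for z in (.026,):
        lm=(s>60)&(h>5)&(h<25)&(abs(P[...,2]-.026)<.005); rep("ledge",lm)
E
python3 - <<'E'
import cv2
a=cv2.imread("pics/scene0.png")[150:250,180:330]; b=cv2.imread("pics/side0.png")[150:270,190:320]
cv2.imwrite("pics/c0.png",cv2.resize(a,(750,500),interpolation=2)); cv2.imwrite("pics/c1.png",cv2.resize(b,(650,600),interpolation=2))
E
```

```text
scene red 90 [272.8    191.4111] med [ 0.6148 -0.0097  0.1324] min [ 0.5862 -0.0164  0.1098] max [0.6392 0.0008 0.1465]
scene orange 198 [286.0657 174.1717] med [0.5367 0.1733 0.0801] min [0.4921 0.1452 0.0327] max [0.5596 0.2179 0.101 ]
scene blue 27 [296.1481 207.8519] med [0.7078 0.008  0.0963] min [ 0.678  -0.0235  0.0914] max [0.7339 0.0159 0.1006]
scene blue 17 [257.8824 216.6471] med [ 0.6393 -0.1183  0.0944] min [ 0.6204 -0.1237  0.0815] max [ 0.6565 -0.0972  0.1023]
scene blue 19 [268.1053 220.3158] med [ 0.6747 -0.1039  0.0873] min [ 0.6612 -0.1147  0.0806] max [ 0.6779 -0.0877  0.0973]
scene white 936 [ 0.6555 -0.0529] [ 0.4757 -0.1461] [0.7493 0.3988]
scene jar 229 [212.0699 198.5983] med [ 0.4926 -0.1768  0.132 ] min [ 0.4538 -0.2036  0.1152] max [ 0.5179 -0.1335  0.136 ]
scene ledge 42 [296.3571 181.4524] med [0.5504 0.2256 0.0282] min [0.5267 0.1956 0.0228] max [0.568  0.2517 0.0305]
scene ledge 27 [291.5926 188.6296] med [0.5662 0.1713 0.0288] min [0.5528 0.1414 0.023 ] max [0.5816 0.2003 0.0309]
scene ledge 33 [256.7273 199.9394] med [0.5146 0.026  0.028 ] min [0.492
[... 1314 characters left out ...]
 0.0829] max [0.5931 0.0675 0.0938]
side blue 55 [250.1636 212.6545] med [0.5664 0.1065 0.0887] min [0.5387 0.0807 0.08  ] max [0.5967 0.1133 0.0967]
side white 584 [0.613  0.0536] [ 0.4684 -0.1409] [0.7447 0.1396]
side jar 148 [286.7703 169.9527] med [ 0.4809 -0.1579  0.1266] min [ 0.4499 -0.1972  0.1151] max [ 0.5154 -0.1303  0.1311]
side ledge 182 [285.7143 194.956 ] med [ 0.4797 -0.139   0.0241] min [ 0.4184 -0.2041  0.021 ] max [ 0.5345 -0.0923  0.0308]
side ledge 103 [271.0777 212.835 ] med [ 0.5124 -0.0077  0.0231] min [ 0.4811 -0.0328  0.0211] max [0.5464 0.0238 0.0286]
side ledge 388 [257.3247 246.9536] med [0.5215 0.2107 0.0261] min [0.4548 0.1277 0.0212] max [0.5918 0.2585 0.0309]
```

View pics/c0.png

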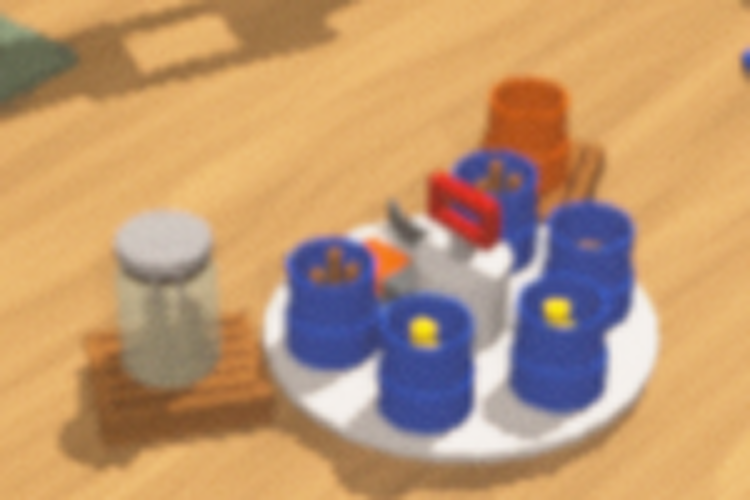

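View pics/c1.png

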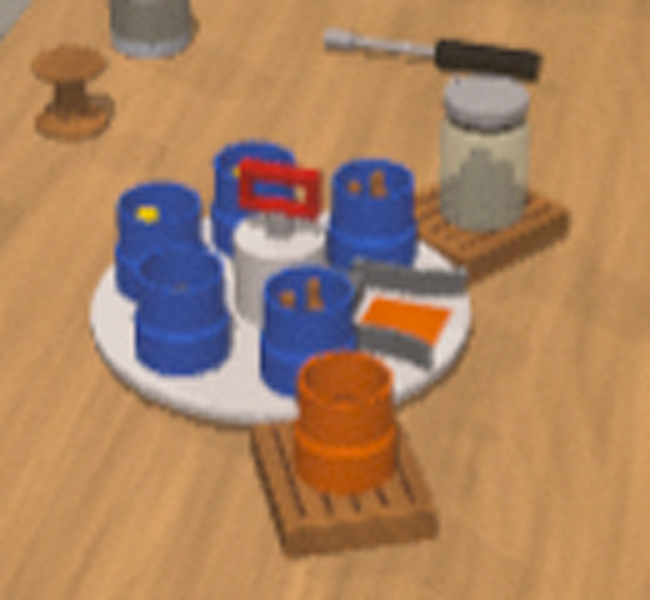

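Run:
```python
from h import *
s=get_state(); print(s["t"]); T=tcpT(s); print(T)
n="wrist"
print(T@camera_params(n)["hand_eye"])
# rough depth profile: white disc circle fit using boundary
for n in ("scene","side"):
    p=cv2.imread(f"pics/{n}0.png"); d=np.load(f"pics/{n}0d.npy"); P=cloud(n,p,d)
    hsv=cv2.cvtColor(p,cv2.COLOR_BGR2HSV); h,s,v=[hsv[...,i].astype(int) for i in range(3)]
    reg=(abs(P[...,0]-.61)<.16)&(abs(P[...,1])<.16)
    w=((s<60)&(v>130)&reg&(abs(P[...,2]-.025)<.006)).astype(np.uint8)
    q=P[w>0][:,:2]; hull=cv2.convexHull(q.astype(np.float32)).reshape(-1,2); print(n,circ(hull))
    for nm,m in (("cup",(h>=3)&(h<14)&(s>190)&(abs(P[...,2]-.09)<.007)&(P[...,1]>.12)),("lower",(h>=3)&(h<14)&(s>190)&(abs(P[...,2]-.042)<.012)&(P[...,1]>.12)),("jar",(s<80)&(abs(P[...,2]-.127)<.006)&(P[...,0]<.53)&(P[...,0]>.4)&(P[...,1]<-.1))):
        q=P[m][:,:2]; print(nm,len(q),circ(q),q.mean(0))
```

```text
0.15
[[-0.0008  0.2761  0.9611  0.1585]
 [-0.0016  0.9611 -0.2761  0.5521]
 [-1.     -0.0018 -0.0003  0.2155]
 [ 0.      0.      0.      1.    ]]
[[ 0.2768 -0.9305 -0.2397  0.089 ]
 [ 0.9609  0.2676  0.071   0.5728]
 [-0.0019 -0.25    0.9683  0.3847]
 [ 0.      0.      0.      1.    ]]
scene [ 0.6112 -0.0072  0.1392]
cup 85 [0.5251 0.1782 0.0294] [0.5109 0.1822]
lower 25 [-0.5644  0.0865  1.1243] [0.4992 0.2185]
jar 149 [ 0.4881 -0.1742  0.0258] [ 0.4905 -0.1745]
side [ 0.6055 -0.0005  0.139 ]
cup 112 [0.5216 0.1826 0.0293] [0.522  0.1832]
lower 121 [-291.0635 1674.7533 1699.7424] [0.518  0.2046]
jar 129 [ 0.481  -0.1625  0.0246] [ 0.4809 -0.1619]
```

Call:
{"api": "apply_moves", "payload": {
  "targets": [
    [[-0.2,-1.0,1.6],0,0],
    [[-0.2,-1.6,2.6],0,0],
    [[-0.2,-1.6,2.6],0,0],
    [[-0.2,-1.6,2.6],0,0],
    [[-0.2,-1.6,2.6],0,0],
    [[-0.2,-1.6,2.6],0,0],
    [[-0.2,-1.6,2.6],0,0],
    [[-0.2,-1.6,2.6],0,0],
    [[-0.2,-1.6,2.6],0,0],
    [[-0.2,-1.6,2.6],0,0],
    [[-0.2,-1.6,2.6],0,0],
    [[-0.2,-1.6,2.6],0,0]
  ]
}}

```text
t: 1.15
eef_pos: [0.3982, 0.2891, 0.2403]
orientation: [0.22, 1.56, -0.22]
contact_force: [0.7, -0.6, -0.2]
grip_width: 0.0937
```

Call:
{"api": "apply_moves", "payload": {
  "targets": [
    [[-0.2,-1.6,2.6],0,0],
    [[-0.2,-1.6,2.6],0,0],
    [[-0.2,-1.6,2.6],0,0],
    [[-0.2,-1.6,2.6],0,0],
    [[-0.2,-1.6,2.6],0,0],
    [[-0.2,-1.6,2.6],0,0],
    [[-0.2,-1.6,2.6],0,0],
    [[-0.2,-1.6,2.6],0,0],
    [[-0.2,-1.6,2.6],0,0],
    [[0,-1.6,2.6],0,0],
    [[0,-1.6,2.6],0,0],
    [[0,-1.6,2.6],0,0]
  ]
}}

```text
t: 2.15
eef_pos: [0.6451, 0.0185, 0.2579]
orientation: [0.22, 1.561, -0.22]
contact_force: [0.3, 0.6, 0.6]
grip_width: 0.0938
```

Call:
{"api": "apply_moves", "payload": {
  "targets": [
    [[0,0,0],-3,0],
    [[0,0,0],-4,0],
    [[0,0,0],-4,0],
    [[0,0,0],0,0],
    [[0,0,0],0,0]
  ]
}}

```text
t: 2.57
eef_pos: [0.6443, 0.0198, 0.2579]
orientation: [0.07, 1.571, -0.07]
contact_force: [0.2, 0.0, -0.1]
grip_width: 0.094
```

Run:
```python
from h import *
s=get_state(); print(s); T=tcpT(s); p,d=capture("wrist"); cv2.imwrite("pics/wrist1.png",p[:,:,::-1]); np.save("pics/wrist1d.npy",d); np.save("pics/wrist1T.npy",T)
print(T)
```

```text
{'t': 2.5667, 'joint_pos': array([-0.1035,  0.3274,  1.3053,  0.    ,  1.5099, -1.5846]), 'joint_vel': array([ 0.0039, -0.0046,  0.0003,  0.0014,  0.0005,  0.003 ]), 'joint_efforts': array([ -0.1596, -43.0216, -29.1967,  -0.0267,   0.0728,  -0.0671]), 'eef_pos': array([0.6443, 0.0198, 0.2579]), 'orientation': array([ 0.0705,  1.5706, -0.0704]), 'contact_force': array([ 0.2256,  0.0035, -0.0914]), 'torque': array([-0.0078, -0.0196,  0.0284]), 'grip_width': 0.09396288911170991}
[[-0.0009  0.0895  0.996   0.6443]
 [ 0.0001  0.996  -0.0895  0.0198]
 [-1.      0.     -0.0009  0.2579]
 [ 0.      0.      0.      1.    ]]
```

View pics/wrist1.png

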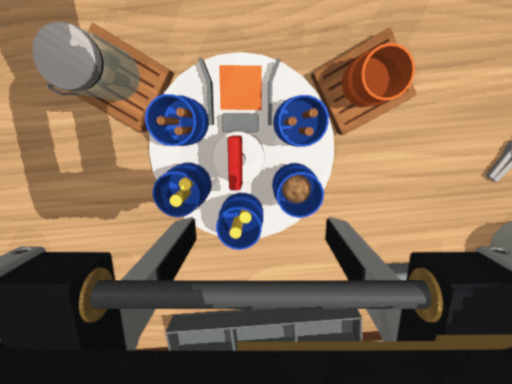

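```bash
cat >> h.py <<'E'
def rays(n,px,z,T):
    c=camera_params(n); uv=cv2.undistortPoints(np.asarray(px,np.float32).reshape(-1,1,2),c["K"],c["dist"])[:,0]
    D=np.c_[uv[:,0],-uv[:,1],-np.ones(len(uv))]@T[:3,:3].T; o=T[:3,3]
    return (o+D*((z-o[2])/D[:,2])[:,None])
E
python3 - <<'E'
from h import *
n="wrist"; p=cv2.imread("pics/wrist1.png"); d=np.load("pics/wrist1d.npy"); T=np.load("pics/wrist1T.npy")@camera_params(n)["hand_eye"]
P=cloud(n,p,d,T); hsv=cv2.cvtColor(p,cv2.COLOR_BGR2HSV); h,s,v=[hsv[...,i].astype(int) for i in range(3)]
row=np.mgrid[0:384,0:512][0]<250
big=lambda m:max(cv2.findContours(m.astype(np.uint8),0,1)[0],key=cv2.contourArea).reshape(-1,2)
# red bar
red=((h<4)|(h>174))&(s>170)&(v>60)&row
q=P[red]; print("red pts",red.sum(),np.median(q,0),q.min(0),q.max(0))
top=red&(P[...,2]>.134)
q=P[top]; r=cv2.minAreaRect(q[:,:2].astype(np.float32)); print("bar top rect",r, q[:,2].mean())
c=rays(n,big(red),.140,T)[:,:2]; r=cv2.minAreaRect(c.astype(np.float32)); print("outline rect",r,cv2.fitLine(c.astype(np.float32),2,0,.01,.01).ravel())
# white disc
w=(s<60)&(v>150)&row&(abs(P[...,2]-.025)<.008)&(abs(P[...,0]-.61)<.17)
hl=cv2.convexHull(big(w)).reshape(-1,2); c=rays(n,hl,.025,T)[:,:2]; print("disc",circ(c))
# orange patch
o=(h>=3)&(h<16)&(s>170)&(v>120)
pt=o&(abs(P[...,2]-.025)<.008)&(abs(P[...,1])<.06)
c=rays(n,big(pt),.025,T)[:,:2]; r=cv2.minAreaRect(c.astype(np.float32)); print("patch",r)
# blue
b=((h>105)&(h<125)&(s>130)&row&(P[...,2]>.088)&(P[...,2]<.103)).astype(np.uint8)
num,l,st,ce=cv2.connectedComponentsWithStats(b)
C=[]
for i in range(1,num):
    if st[i,4]>60:
        ys,xs=np.nonzero(l==i); hu=cv2.convexHull(np.c_[xs,ys]).reshape(-1,2); k=circ(rays(n,hu,.095,T)[:,:2]); C.append(k); print("blue",st[i,4],ce[i],k)
# cup
cm=o&(P[...,1]>.1)
t=cm&(P[...,2]>.09); hu=cv2.convexHull(np.argwhere(t)[:,::-1].astype(np.int32)).reshape(-1,2); print("cup top",circ(rays(n,hu,.096,T)[:,:2]),P[t][:,2].max())
j=(P[...,2]>.122)&(P[...,2]<.14)&(P[...,1]<-.1)&row&(P[...,0]<.56)
hu=cv2.convexHull(np.argwhere(j)[:,::-1].astype(np.int32)).reshape(-1,2); print("jar top",circ(rays(n,hu,.131,T)[:,:2]))
lm=(s>60)&(h>5)&(h<25)&(abs(P[...,2]-.026)<.006)&~cm
num,l,st,ce=cv2.connectedComponentsWithStats(lm.astype(np.uint8))
for i in range(1,num):
    if st[i,4]>150: print("ledge",st[i,4],ce[i],cv2.minAreaRect(rays(n,np.argwhere(l==i)[:,::-1],.026,T)[:,:2].astype(np.float32)))
E
```

```text
red pts 641 [ 0.6078 -0.0044  0.1406] [ 0.5723 -0.0129  0.1104] [0.6371 0.0267 0.4271]
bar top rect ((0.6002190709114075, -0.0014695152640342712), (0.028150351718068123, 0.07429265230894089), 65.49104309082031) 0.14191650997282151
outline rect ((0.6088860034942627, -0.004534958861768246), (0.013742370530962944, 0.05567420274019241), 84.70701599121094) [ 0.9943 -0.1069  0.608  -0.0045]
disc [ 0.6095 -0.0057  0.1388]
patch ((0.5166691541671753, 0.002776244655251503), (0.05652656406164169, 0.056153666228055954), 84.77079772949219)
blue 527 [169.6091 119.0474] [ 0.556  -0.0809  0.0308]
blue 407 [303.8108 119.1892] [0.5707 0.0785 0.0301]
blue 427 [176.1944 192.8244] [ 0.6468 -0.089   0.0307]
blue 375 [299.2   193.792] [0.662  0.0694 0.0304]
blue 408 [238.5735 226.4853] [ 0.7002 -0.0142  0.0308]
cup top [0.525  0.1784 0.0311] 0.09869855452327464
jar top [ 0.4867 -0.167   0.0346]
ledge 2785 [131.6054  85.2715] ((0.490866482257843, -0.16916844248771667), (0.12022022902965546, 0.10108865797519684), 54.1122932434082)
ledge 3119 [353.5774  87.2578] ((0.5275267958641052, 0.17922300100326538), (0.10080185532569885, 0.11929000914096832), 24.187543869018555)
ledge 1905 [240.3097  86.9795] ((0.5175203084945679, 0.0025967098772525787), (0.05962312966585159, 0.060058679431676865), 84.77739715576172)
```

Call:
{"api": "apply_moves", "payload": {
  "targets": [
    [[0,-1.4,-1.7],0,0],
    [[0,-1.4,-1.6],0,0],
    [[1.5,0,0],0,0.3],
    [[3,0,0],0,0.3],
    [[3,0,0],0,0.3],
    [[2.7,0,0],0,0.3],
    [[2,0,0],0,0.3],
    [[1,0,0],0,0.3],
    [[0,0,0],0,0.3],
    [[0,0,0],0,0.3]
  ]
}}

```text
t: 3.45
eef_pos: [0.6094, -0.0051, 0.1267]
orientation: [0.069, 1.57, -0.069]
contact_force: [-0.2, 0.3, -0.4]
grip_width: 0.0659
```

Run:
```python
from h import *
s=get_state(); print(s['eef_pos'],s['grip_width']); p,d=capture("wrist"); cv2.imwrite("pics/wrist2.png",p[:,:,::-1])
```

```text
[ 0.6094 -0.0051  0.1267] 0.06592869327894109
```

View pics/wrist2.png

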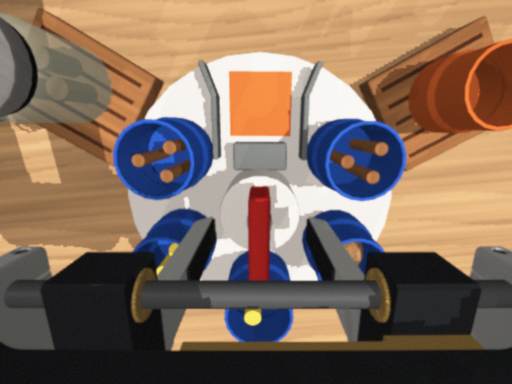

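The bar (about px 259, 235) sits centred between the fingers and in line with them. Next I close the gripper.

Call:
{"api": "apply_moves", "payload": {
  "targets": [
    [[0,0,0],0,1],
    [[0,0,0],0,1],
    [[0,0,0],0,1],
    [[0,0,0],0,1],
    [[0,0,0],0,1],
    [[0,0,0],0,1],
    [[0,0,0],0,1],
    [[0,0,0],0,1],
    [[0,0,0],0,1]
  ]
}}

```text
t: 4.25
eef_pos: [0.6091, -0.0061, 0.1264]
orientation: [0.068, 1.57, -0.07]
contact_force: [0.0, -3.3, 0.3]
grip_width: 0.0139
```

Call:
{"api": "apply_moves", "payload": {
  "targets": [
    [[-0.3,-0.1,0],0,1],
    [[-0.3,0,0],0,1],
    [[-0.3,0,0],0,1],
    [[-0.3,0,0],0,1],
    [[-0.1,0,0],0,1],
    [[0,0,0],0,1],
    [[0,0,0],0,1]
  ]
}}

```text
t: 4.83
eef_pos: [0.609, -0.0061, 0.1391]
orientation: [0.069, 1.57, -0.069]
contact_force: [2.6, -0.4, -6.4]
grip_width: 0.0137
```

Call:
{"api": "apply_moves", "payload": {
  "targets": [
    [[0,0,0],1,1],
    [[0,0,0],2,1],
    [[0,0,0],4,1],
    [[0,0,0],4,1],
    [[0,0,0],4,1],
    [[0,0,0],4,1],
    [[0,0,0],4,1],
    [[0,0,0],4,1],
    [[0,0,0],4,1]
  ]
}}

```text
t: 5.58
eef_pos: [0.6091, -0.0059, 0.1392]
orientation: [0.496, 1.514, -0.495]
contact_force: [3.1, 0.3, -6.5]
grip_width: 0.0137
```

Call:
{"api": "apply_moves", "payload": {
  "targets": [
    [[0,0,0],4,1],
    [[0,0,0],4,1],
    [[0,0,0],4,1],
    [[0,0,0],4,1],
    [[0,0,0],4,1],
    [[0,0,0],4,1],
    [[0,0,0],3,1],
    [[0,0,0],2,1],
    [[0,0,0],1,1],
    [[0,0,0],0,1],
    [[0,0,0],0,1],
    [[0,0,0],0,1]
  ]
}}

```text
t: 6.58
eef_pos: [0.6093, -0.0058, 0.1394]
orientation: [0.896, 1.379, -0.895]
contact_force: [4.3, 1.0, -7.0]
grip_width: 0.0136
```

Run:
```python
from h import *
s=get_state(); T=tcpT(s); print(s['t'],s['eef_pos'],s['contact_force'],s['torque'],"tool z yaw",np.degrees(np.arctan2(T[1,2],T[0,2])));
for n in("wrist","side"):
  p,d=capture(n); cv2.imwrite(f"pics/{n}3.png",p[:,:,::-1]); np.save(f"pics/{n}3d.npy",d)
np.save("pics/wrist3T.npy",T)
n="wrist"; T=T@camera_params(n)["hand_eye"]; p,d=cv2.imread("pics/wrist3.png"),np.load("pics/wrist3d.npy");P=cloud(n,p,d,T)
hsv=cv2.cvtColor(p,cv2.COLOR_BGR2HSV); h,s,v=[hsv[...,i].astype(int) for i in range(3)]
o=(h>=3)&(h<16)&(s>170)&(v>120)&(abs(P[...,2]-.025)<.01)
b=max(cv2.findContours(o.astype(np.uint8),0,1)[0],key=cv2.contourArea)
r=cv2.minAreaRect(rays(n,b.reshape(-1,2),.025,T)[:,:2].astype(np.float32)); print(r, np.degrees(np.arctan2(r[0][1]+.0055,r[0][0]-.609)))
```

```text
6.5833 [ 0.6093 -0.0058  0.1394] [ 4.3079  1.0301 -6.9519] [ 0.2639 -0.7659 -0.0121] tool z yaw -66.0123901781005
((0.5719004273414612, 0.07942812144756317), (0.0575045645236969, 0.05736668035387993), 23.810178756713867) 113.59738763001093
```

View pics/wrist3.png

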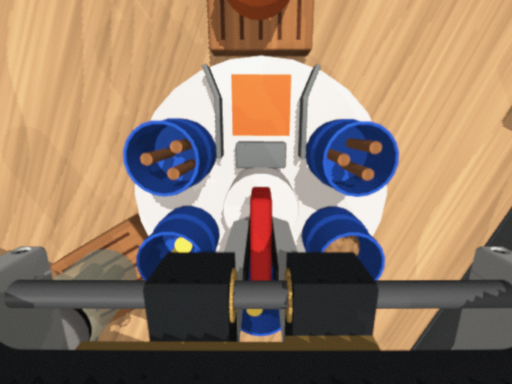

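Call:
{"api": "apply_moves", "payload": {
  "targets": [
    [[0.3,0,0],0,1],
    [[0.3,0,0],0,1],
    [[0.3,0,0],0,1],
    [[0.3,0,0],0,1],
    [[0.1,0,0],0,1],
    [[0,0,0],0,1],
    [[0,0,0],0,1]
  ]
}}

```text
t: 7.27
eef_pos: [0.6093, -0.0059, 0.1267]
orientation: [0.896, 1.379, -0.895]
contact_force: [3.2, 3.7, -4.2]
grip_width: 0.0136
```

Call:
{"api": "apply_moves", "payload": {
  "targets": [
    [[0,0,0],0,0.4],
    [[0,0,0],0,0.4],
    [[0,0,0],0,0.4],
    [[0,0,0],0,0.4],
    [[0,0,0],0,0.4],
    [[0,0,0],0,0.4],
    [[-1.5,0,0],0,0.4],
    [[-3,0,0],0,0.4],
    [[-3,0,0],0,0.5],
    [[-2,0,0],0,0.5],
    [[0,0,0],0,0.5],
    [[0,0,0],0,0.5]
  ]
}}

```text
t: 8.27
eef_pos: [0.61, -0.0065, 0.223]
orientation: [0.896, 1.375, -0.894]
contact_force: [0.1, 0.4, -0.2]
grip_width: 0.0474
```

Run:
```python
from h import *
s=get_state(); T=tcpT(s); print(s['t'],s['eef_pos'],s['contact_force'],s['grip_width'],"tool z yaw",np.degrees(np.arctan2(T[1,2],T[0,2])));
n="wrist"
p,d=capture(n); cv2.imwrite(f"pics/{n}4.png",p[:,:,::-1]); np.save(f"pics/{n}4d.npy",d)
np.save("pics/wrist4T.npy",T); Tt=T
T=T@camera_params(n)["hand_eye"]; p=cv2.imread("pics/wrist4.png");P=cloud(n,p,d,T)
hsv=cv2.cvtColor(p,cv2.COLOR_BGR2HSV); h,s,v=[hsv[...,i].astype(int) for i in range(3)]
o=(h>=3)&(h<16)&(s>170)&(v>120)&(abs(P[...,2]-.025)<.01)
b=max(cv2.findContours(o.astype(np.uint8),0,1)[0],key=cv2.contourArea)
r=cv2.minAreaRect(rays(n,b.reshape(-1,2),.025,T)[:,:2].astype(np.float32)); print("patch",r, np.degrees(np.arctan2(r[0][1]+.0055,r[0][0]-.609)))
red=((h<4)|(h>174))&(s>170)&(v>60)&(P[...,2]<.2)&(P[...,2]>.1); q=P[red]
print("red",red.sum(),np.percentile(q[:,2],[5,50,95]), "before", end=' ')
d1=np.load("pics/wrist1d.npy");p1=cv2.imread("pics/wrist1.png");P1=cloud(n,p1,d1,np.load("pics/wrist1T.npy")@camera_params(n)["hand_eye"])
hs=cv2.cvtColor(p1,cv2.COLOR_BGR2HSV).astype(int); r1=((hs[...,0]<4)|(hs[...,0]>174))&(hs[...,1]>170)&(hs[...,2]>60)&(P1[...,2]<.2)&(P1[...,2]>.1); print(np.percentile(P1[r1][:,2],[5,50,95]))
c=(h>=3)&(h<16)&(s>170)&(P[...,2]>.09)&(P[...,2]<.103)&(P[...,1]>.1)
hu=cv2.convexHull(np.argwhere(c)[:,::-1].astype(np.int32)).reshape(-1,2); k=circ(rays(n,hu,.096,T)[:,:2]); print("cup",c.sum(),k)
k=np.array([.525,.1784]); print("cup in tool",Tt[:3,:3].T@(np.array([*k,.05])-Tt[:3,3]))
```

```text
8.2667 [ 0.61   -0.0065  0.223 ] [ 0.0652  0.3827 -0.1976] 0.047377751737855606 tool z yaw -66.03404521854385
patch ((0.5723151564598083, 0.07884768396615982), (0.05666813626885414, 0.055726733058691025), 23.949007034301758) 113.50538504570348
red 727 [0.1383 0.1406 0.1418] before [0.1378 0.1406 0.1418]
cup 348 [0.5262 0.1765 0.0297]
cup in tool [ 0.1726 -0.0031 -0.2038]
```

View pics/wrist4.png

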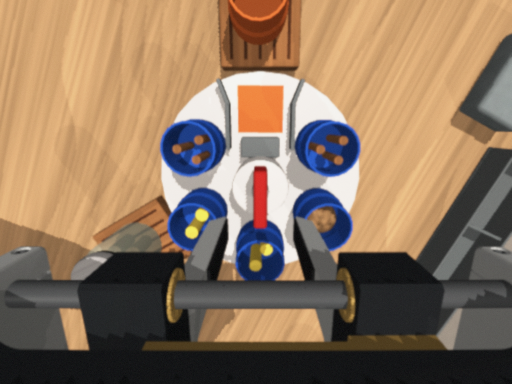

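Call:
{"api": "apply_moves", "payload": {
  "targets": [
    [[0,0,-1.6],0,0.63],
    [[0,0,-3],0,0.63],
    [[0,0,-3],0,0.63],
    [[0,0,-3],0,0.63],
    [[0,0,-3],0,0.63],
    [[0,0,-3],0,0.63],
    [[0,0,-3],0,0.63],
    [[0,0,-3],0,0.63],
    [[0,0,-3],0,0.63],
    [[0,-0.25,-1.4],0,0.63],
    [[0,0,0],0,0.63],
    [[0,0,0],0,0.63]
  ]
}}

```text
t: 9.32
eef_pos: [0.496, 0.2395, 0.2203]
orientation: [0.892, 1.38, -0.896]
contact_force: [0.4, -0.6, 0.0]
grip_width: 0.0346
```

Run:
```python
from h import *
s=get_state(); T=tcpT(s); print(s['t'],s['eef_pos'],s['grip_width'],"tool z yaw",np.degrees(np.arctan2(T[1,2],T[0,2])));
for nm,q in (("cup",(.525,.1784)),("axis",(.609,-.0055)),("bay",(.5723,.0788))): print(nm,T[:3,:3].T@(np.array([*q,.05])-T[:3,3]))
p,d=capture("wrist"); cv2.imwrite("pics/wrist5.png",p[:,:,::-1])
```

```text
9.3167 [0.496  0.2395 0.2203] 0.03463871677597887 tool z yaw -65.91775077168161
cup [0.1703 0.0019 0.0675]
axis [0.1704 0.0036 0.2697]
bay [0.1704 0.0044 0.1777]
```

View pics/wrist5.png

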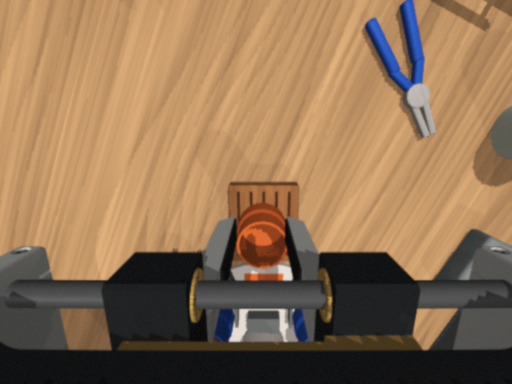

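Call:
{"api": "apply_moves", "payload": {
  "targets": [
    [[1,0.2,0],0,0.63],
    [[2,0,0],0,0.63],
    [[2.5,0,0],0,0.63],
    [[2.5,0,0],0,0.63],
    [[2.5,0,0],0,0.63],
    [[2.5,0,0],0,0.63],
    [[2,0,0],0,0.63],
    [[1.2,0,0],0,0.63],
    [[0.8,0,0],0,0.63],
    [[0,0,0],0,0.63],
    [[0,0,0],0,0.63]
  ]
}}

```text
t: 10.28
eef_pos: [0.4997, 0.2399, 0.0517]
orientation: [0.897, 1.378, -0.896]
contact_force: [0.1, -0.2, -0.2]
grip_width: 0.0346
```

Run:
```python
from h import *
s=get_state(); T=tcpT(s); print(s['t'],s['eef_pos'],s['contact_force'],s['grip_width'],"tool z yaw",np.degrees(np.arctan2(T[1,2],T[0,2])));
for nm,q in (("cup",(.525,.1784)),("axis",(.609,-.0055)),("bay",(.5723,.0788))): print(nm,T[:3,:3].T@(np.array([*q,.05])-T[:3,3]))
for n in ("wrist","side"):
  p,d=capture(n); cv2.imwrite(f"pics/{n}6.png",p[:,:,::-1] if n=="wrist" else cv2.resize(p[140:300,180:360,::-1],(675,600),interpolation=2))
```

```text
10.2833 [0.4997 0.2399 0.0517] [ 0.1301 -0.1588 -0.1826] 0.034617928342396964 tool z yaw -66.0834837240717
cup [ 0.0017 -0.0018  0.0665]
axis [0.0017 0.0005 0.2687]
bay [0.0017 0.0011 0.1767]
```

View pics/wrist6.png

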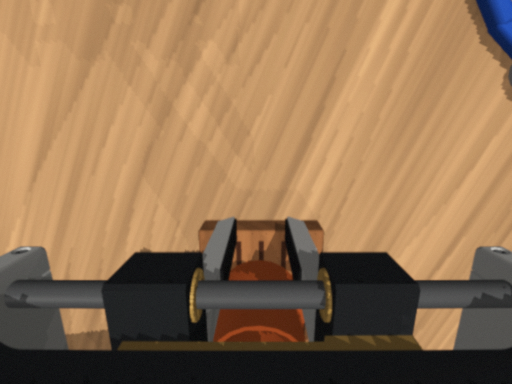

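View pics/side6.png

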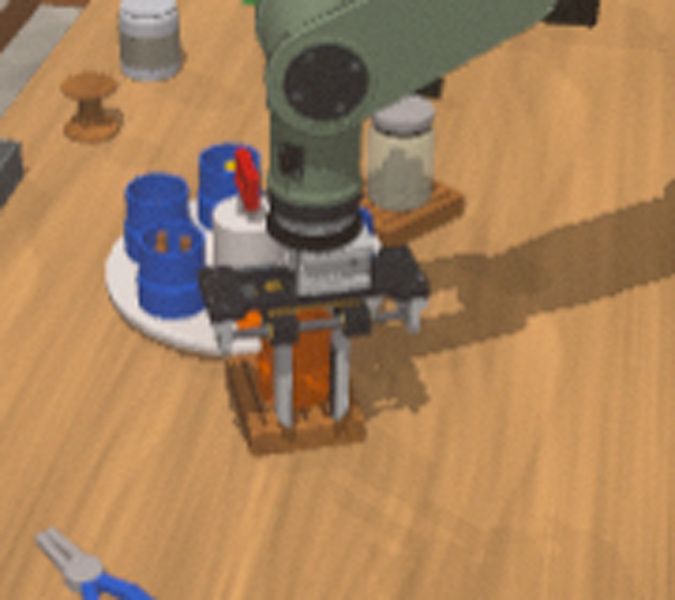

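Call:
{"api": "apply_moves", "payload": {
  "targets": [
    [[0,-0.15,0.5],0,0.63],
    [[0,0,0.6],0,0.63],
    [[0,0,0.6],0,0.63],
    [[0,0,0.5],0,0.63],
    [[0,0,0.3],0,0.63],
    [[0,0,0.2],0,0.63],
    [[0,0,0.2],0,0.63],
    [[0,0,0.3],0,0.63],
    [[0,0,0.4],0,0.63],
    [[0,0.02,0.4],0,0.63],
    [[0,0.02,0.4],0,0.63],
    [[0,0.02,0.4],0,0.63]
  ]
}}

```text
t: 11.38
eef_pos: [0.5177, 0.1958, 0.0514]
orientation: [0.896, 1.379, -0.896]
contact_force: [-0.7, 0.7, 0.2]
grip_width: 0.035
```

```bash
cat > chk.py <<'E'
from h import *
import sys
k=sys.argv[1]
s=get_state(); T=tcpT(s); print(s['t'],s['eef_pos'],s['contact_force'],s['grip_width'],"tool z yaw",np.degrees(np.arctan2(T[1,2],T[0,2])));
print("force tool",T[:3,:3].T@s['contact_force'])
for nm,q in (("axis",(.609,-.0055)),("bay",(.5723,.0788))): print(nm,T[:3,:3].T@(np.array([*q,.05])-T[:3,3]))
for n in ("scene","side"):
  p,d=capture(n); cv2.imwrite(f"pics/{n}{k}f.png",p[:,:,::-1])
  P=cloud(n,p,d); hsv=cv2.cvtColor(p,cv2.COLOR_RGB2HSV); h,sa,v=[hsv[...,i].astype(int) for i in range(3)]
  m=(h>=3)&(h<14)&(sa>190)&(abs(P[...,0]-.55)<.12)&(P[...,1]>.03)&(P[...,1]<.25)
  t=m&(abs(P[...,2]-.091)<.008); q=P[t]
  if len(q)>10: print(n,"cup top",len(q),circ(q[:,:2]),np.percentile(q[:,2],[50,98]))
a=cv2.imread(f"pics/scene{k}f.png")[140:260,190:340]; b=cv2.imread(f"pics/side{k}f.png")[150:270,190:340]
cv2.imwrite(f"pics/c{k}.png",np.hstack([cv2.resize(a,(400,320),interpolation=2),cv2.resize(b,(400,320),interpolation=2)]))
E
python3 chk.py 7
```

```text
11.3833 [0.5177 0.1958 0.0514] [-0.7475  0.7483  0.21  ] 0.03498919058974204 tool z yaw -66.02739094331376
force tool [-0.2098 -0.379  -0.9875]
axis [0.0014 0.0016 0.2211]
bay [0.0014 0.0023 0.1291]
scene cup top 88 [0.532  0.1622 0.0293] [0.0905 0.0983]
side cup top 48 [0.5297 0.1657 0.0295] [0.088  0.0944]
```

View pics/c7.png

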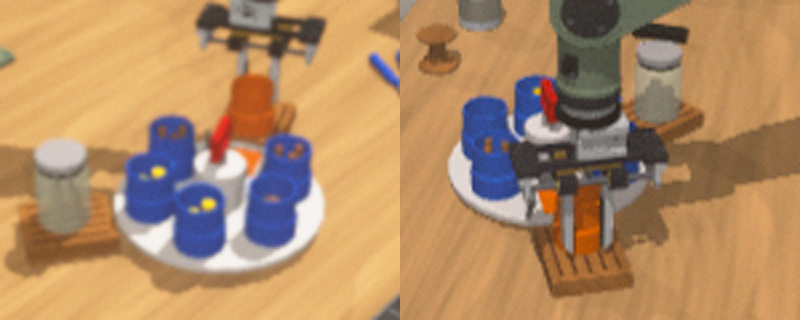

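Call:
{"api": "apply_moves", "payload": {
  "targets": [
    [[0,0.02,0.3],0,0.63],
    [[0,0.02,0.4],0,0.63],
    [[0,0.02,0.4],0,0.63],
    [[0,0.02,0.4],0,0.63],
    [[0,0.02,0.4],0,0.63],
    [[0,0.02,0.4],0,0.63],
    [[0,0.02,0.4],0,0.63],
    [[0,0.02,0.4],0,0.63],
    [[0,0,0.4],0,0.63],
    [[0,0,0.4],0,0.63],
    [[0,0,0.4],0,0.63],
    [[0,0,0.3],0,0.63]
  ]
}}

```text
t: 12.48
eef_pos: [0.5381, 0.1545, 0.0517]
orientation: [0.896, 1.378, -0.896]
contact_force: [-1.0, 1.9, 2.1]
grip_width: 0.0347
```

```bash
python3 chk.py 8
```

```text
12.4833 [0.5381 0.1545 0.0517] [-0.9845  1.8699  2.0768] 0.03470540797551911 tool z yaw -66.0448478893063
force tool [-2.0764 -0.1396 -2.109 ]
axis [ 0.0017 -0.0002  0.175 ]
bay [0.0017 0.0005 0.083 ]
scene cup top 90 [0.5534 0.1201 0.0292] [0.0892 0.0983]
side cup top 49 [0.551  0.1243 0.029 ] [0.0881 0.0957]
```

View pics/c8.png

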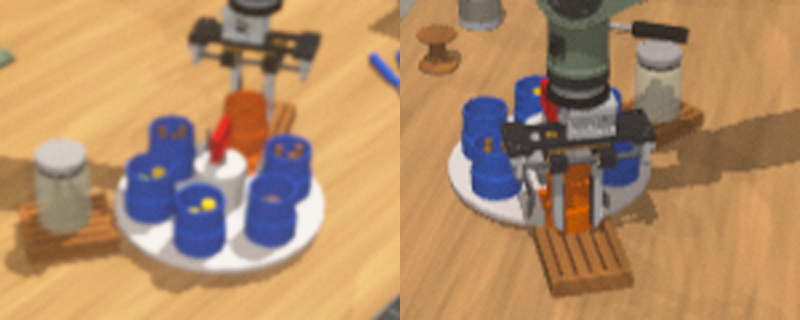

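Call:
{"api": "apply_moves", "payload": {
  "targets": [
    [[0,0,0.3],0,0.63],
    [[0,0,0.4],0,0.63],
    [[0,0,0.4],0,0.63],
    [[0,0,0.4],0,0.63],
    [[0,0,0.4],0,0.63],
    [[0,0,0.4],0,0.63],
    [[0,0,0.4],0,0.63],
    [[0,0,0.4],0,0.63],
    [[0,0,0.4],0,0.63],
    [[0,0,0.3],0,0.63],
    [[0,0,0.3],0,0.63]
  ]
}}

```text
t: 13.5
eef_pos: [0.5546, 0.1168, 0.0514]
orientation: [0.896, 1.378, -0.896]
contact_force: [-0.3, 0.9, -1.1]
grip_width: 0.035
```

```bash
python3 chk.py 9
```

```text
13.5 [0.5546 0.1168 0.0514] [-0.3468  0.938  -1.1478] 0.03497615181610047 tool z yaw -66.04036308728344
force tool [ 1.1478  0.064  -0.998 ]
axis [0.0014 0.     0.1339]
bay [0.0014 0.0007 0.0419]
scene cup top 82 [0.569  0.0838 0.0287] [0.0896 0.0978]
side cup top 42 [0.5659 0.0874 0.0282] [0.089  0.0942]
```

View pics/c9.png

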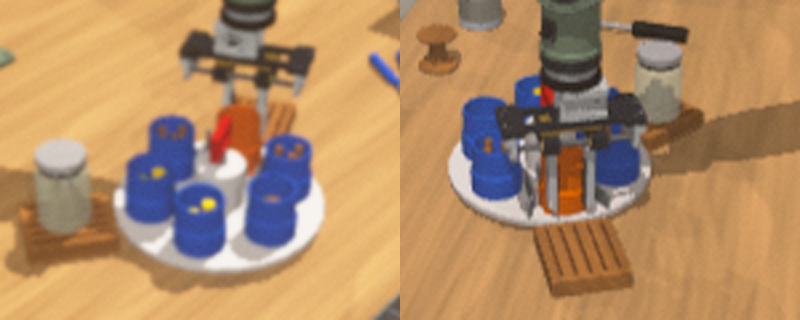

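Call:
{"api": "apply_moves", "payload": {
  "targets": [
    [[0,0,0.2],0,0.63],
    [[0,0,0.1],0,0.63],
    [[0,0,0.1],0,0.63],
    [[0,0,0],0,0.63]
  ]
}}

```text
t: 13.93
eef_pos: [0.5561, 0.1135, 0.0515]
orientation: [0.896, 1.379, -0.896]
contact_force: [-1.1, 1.5, 1.4]
grip_width: 0.0349
```

Call:
{"api": "apply_moves", "payload": {
  "targets": [
    [[0,0,0.1],0,0.63],
    [[0,0,0],0,0.63]
  ]
}}

```text
t: 14.1
eef_pos: [0.5565, 0.1127, 0.0515]
orientation: [0.896, 1.379, -0.896]
contact_force: [-0.7, 1.9, -0.8]
grip_width: 0.0348
```

Call:
{"api": "apply_moves", "payload": {
  "targets": [
    [[0,0,0.1],0,0.63],
    [[0,0,0],0,0.63]
  ]
}}

```text
t: 14.27
eef_pos: [0.5569, 0.1117, 0.0515]
orientation: [0.896, 1.379, -0.896]
contact_force: [-1.0, 1.6, -0.1]
grip_width: 0.0349
```

Call:
{"api": "apply_moves", "payload": {
  "targets": [
    [[0,0,0.1],0,0.63],
    [[0,0,0],0,0.63]
  ]
}}

```text
t: 14.43
eef_pos: [0.5573, 0.1108, 0.0515]
orientation: [0.896, 1.379, -0.896]
contact_force: [0.0, 2.3, -0.2]
grip_width: 0.0348
```

Call:
{"api": "apply_moves", "payload": {
  "targets": [
    [[0,0,0.1],0,0.63],
    [[0,0,0],0,0.63]
  ]
}}

```text
t: 14.6
eef_pos: [0.5575, 0.1105, 0.0514]
orientation: [0.897, 1.38, -0.896]
contact_force: [-0.7, 3.5, 0.9]
grip_width: 0.0348
```

Call:
{"api": "apply_moves", "payload": {
  "targets": [
    [[0,0,0.1],0,0.63],
    [[0,0,0],0,0.63],
    [[0,0,0],0,0.63]
  ]
}}

```text
t: 14.85
eef_pos: [0.5575, 0.1102, 0.0514]
orientation: [0.897, 1.381, -0.895]
contact_force: [-2.1, 5.8, 2.1]
grip_width: 0.0349
```

Call:
{"api": "apply_moves", "payload": {
  "targets": [
    [[0,0,0.1],0,0.63],
    [[0,0,0],0,0.63],
    [[0,0,0],0,0.63]
  ]
}}

```text
t: 15.1
eef_pos: [0.5575, 0.1101, 0.0514]
orientation: [0.898, 1.382, -0.895]
contact_force: [-2.4, 7.4, 2.6]
grip_width: 0.0349
```

```bash
python3 chk.py 10
```

```text
15.1 [0.5575 0.1101 0.0514] [-2.4088  7.433   2.6185] 0.03487147471555708 tool z yaw -66.05269566218625
force tool [-2.5879  0.8144 -7.7812]
axis [0.0009 0.0002 0.1265]
bay [0.0013 0.0008 0.0346]
scene cup top 70 [0.5713 0.0766 0.0292] [0.0907 0.0974]
side cup top 46 [0.5674 0.0806 0.0288] [0.0884 0.0943]
```

View pics/c10.png

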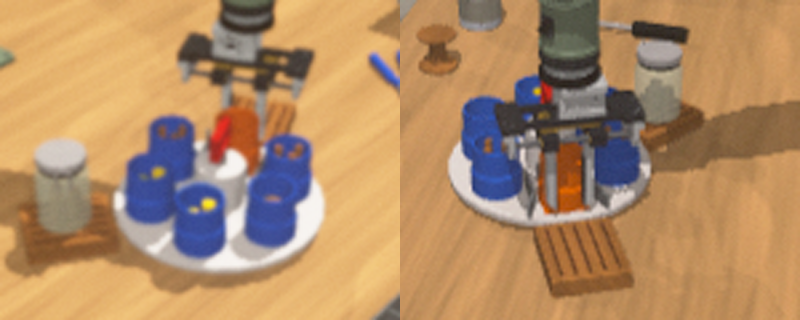

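Call:
{"api": "apply_moves", "payload": {
  "targets": [
    [[0,0,-0.3],0,0.63],
    [[0,0,-0.5],0,0.63],
    [[0,0,-1],0,0.63],
    [[0,0,-2],0,0.63],
    [[0,0,-2],0,0.63],
    [[0,0,-2],0,0.63],
    [[-1.5,0,-1],0,0.63],
    [[-3,0,0],0,0.63],
    [[-3,0,0],0,0.63],
    [[-3,0,0],0,0.63],
    [[-3,0,0],0,0.63],
    [[-3,0,0],0,0.63]
  ]
}}

```text
t: 16.2
eef_pos: [0.5224, 0.1886, 0.2179]
orientation: [0.895, 1.378, -0.896]
contact_force: [0.7, 0.7, -0.7]
grip_width: 0.0348
```

Call:
{"api": "apply_moves", "payload": {
  "targets": [
    [[-1,0,1.5],0,0.63],
    [[-1,0,3],0,0.63],
    [[0,0,3],0,0.63],
    [[0,0,3],0,0.63],
    [[0,0,1],0,0.63],
    [[0,0,0],0,0.63],
    [[0,0,0],0,0.63]
  ]
}}

```text
t: 16.78
eef_pos: [0.5691, 0.0836, 0.236]
orientation: [0.897, 1.379, -0.897]
contact_force: [0.1, -0.7, -0.5]
grip_width: 0.0348
```

```bash
python3 - <<'E'
from h import *
s=get_state(); T=tcpT(s); print(s['t'],s['eef_pos'],s['contact_force'])
n="wrist"; p,d=capture(n); cv2.imwrite(f"pics/wrist11.png",p[:,:,::-1])
T=T@camera_params(n)["hand_eye"]; P=cloud(n,p,d,T)
hsv=cv2.cvtColor(p,cv2.COLOR_RGB2HSV); h,s,v=[hsv[...,i].astype(int) for i in range(3)]
c=(h>=3)&(h<16)&(s>170)&(P[...,2]>.088)&(P[...,2]<.103)&(abs(P[...,1]-.08)<.08)
hu=cv2.convexHull(np.argwhere(c)[:,::-1].astype(np.int32)).reshape(-1,2); k=circ(rays(n,hu,.095,T)[:,:2]); dd=k[:2]-[.609,-.0055]; print("cup",c.sum(),k,np.percentile(P[c][:,2],[5,50,95]),"r",np.hypot(*dd),np.degrees(np.arctan2(dd[1],dd[0])))
red=((h<4)|(h>174))&(s>170)&(v>60)&(P[...,2]<.2)&(P[...,2]>.1); print("red z",np.percentile(P[red][:,2],[5,50,95]))
b=((h>105)&(h<125)&(s>130)&(P[...,2]>.088)&(P[...,2]<.103)).astype(np.uint8)
num,l,st,ce=cv2.connectedComponentsWithStats(b)
for i in range(1,num):
    if st[i,4]>100:
        ys,xs=np.nonzero(l==i); q=circ(rays(n,cv2.convexHull(np.c_[xs,ys]).reshape(-1,2),.095,T)[:,:2]); e=q[:2]-[.609,-.0055]; print("blue",q,np.hypot(*e),np.degrees(np.arctan2(e[1],e[0])))
E
python3 chk.py 12
```

```text
16.7833 [0.5691 0.0836 0.236 ] [ 0.1233 -0.6928 -0.4805]
cup 450 [0.5712 0.0791 0.0305] [0.089  0.0953 0.0968] r 0.09268874793494308 114.08214592955417
red z [0.1169 0.1402 0.1416]
blue [0.5178 0.0061 0.0312] 0.09189771480993332 172.7478030887527
blue [0.6623 0.0697 0.0313] 0.09219022464448512 54.64942007541699
blue [ 0.6463 -0.0895  0.031 ] 0.09195643425555985 -66.06139117828596
16.8333 [0.5689 0.0843 0.2361] [-0.4063  0.815   0.6446] 0.03435881181514655 tool z yaw -66.01702454041681
force tool [-0.6438 -0.0404 -0.9103]
axis [0.186  0.0003 0.0985]
bay [0.1861 0.001  0.0066]
scene cup top 86 [0.5717 0.077  0.0292] [0.0911 0.0986]
side cup top 88 [0.5679 0.0812 0.0293] [0.0889 0.0943]
```

View pics/wrist11.png

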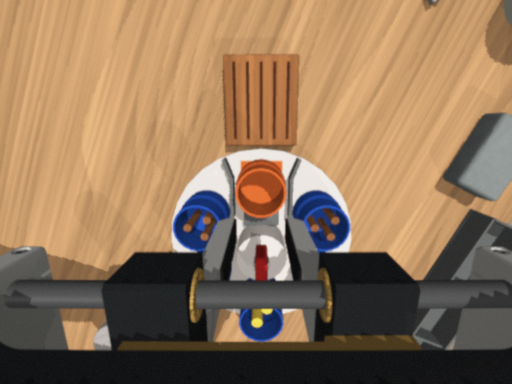

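View pics/c12.png

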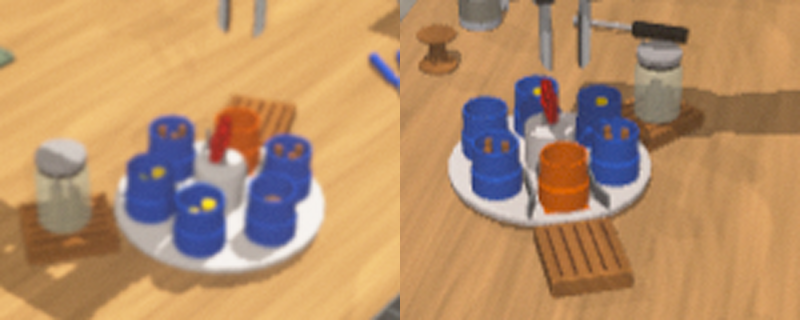

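```bash
python3 -c "
from station import *
print(sign_off())"
```

```text
the job is handed in; nothing more can be done
None
```

The job is done and handed in at about 17 s: the orange cup, which had been on the left ledge, is home in the bay, and the turntable is locked facing that ledge.

I gripped the red ring, raised it 12.7 mm, turned the turntable about 61° clockwise, and lowered and released the ring. I then pushed the cup low with two part-closed fingers, straight along the ledge, until it stalled against the back stop at about 8 N. After that I backed the arm off and raised it clear.

**Last checks:**
- **Cup position:** the wrist camera put it 92.7 mm from the axis at 114.1°. The bay should face about 114.1°, with the cup 92 mm out when home. The scene and side cameras disagreed with each other by about 4–5 mm on its position, but their average agreed with the wrist view.
- **Cup upright:** the rim was level at 95 mm.
- **Ring:** it was at its original height, so the pin is in the notch.
- **Jar, pliers and nut driver:** the jar was still on its ledge in the last pictures. I never went near the pliers or nut driver, and they looked unmoved, though I did not measure either again.
- **Robot:** it was touching nothing when I handed in.

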